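# Clamp the tray lidding press by three clicks

### The arm

A 6-joint arm with a two-finger parallel gripper is mounted at the origin on the work surface. World frame = base frame: x ahead of the robot, y to its left, z up, the work surface at z = 0. Lengths are in m, angles in rad, forces in N, time in s.
With the tool pointing down it reaches from about 0.4 to 0.925 m from the base axis. Payload 12.5 kg.
Tool frame: the origin (TCP) lies at the very end of the fingers, on their centre line; the grasp point (between the pads) lies 19 mm behind it (ctrl.pinch_z is the distance from the TCP to the grasp point, in m); z points along the fingers, x is the direction in which the jaws open and shut, and the axes are right-handed (so a half turn about z gives the same grasp; the last joint's range is limited). The gripper opens to 95 mm and grips with 3 to 60 N. Pads are 20 mm wide; open, the fingers measure 119 mm over their backs; the gripper's body (75 mm by 180 mm) begins 59 mm behind the grasp point.
Start: joints at [-1.327, 0.491, 1.559, -0, 1.092, -0.106], TCP at [0.214, -0.587, 0.215] pointing down, gripper open.
Joint ranges: [-3.1, 3.1], [-0.84, 2.19], [0.05, 2.79], [-1.13, 4.28], [0.06, 2.93], [-2.69, 2.69]. Speed limits (rad/s): [2.22, 2.22, 2.79, 3.14, 3.14, 3.14].

### API

Orientations are given as a unit quaternion [x, y, z, w].
In Python, from cell import ctrl, camera, get_calibration, sign_off gives the robot as it stands.
- The arm moves only by the shell command python3 -m creep 'ROWS' [FORCE]. ROWS is JSON, one flat list of numbers, 7 for each row, row after row: the finger opening in m, from 0 to 0.0951, then the shift along the tool's x, y, z in m, then the turn, a rotation vector about the tool's x, y, z in rad. A call has exactly 8 rows; each row is the pose to reach, as a shift and turn from the pose measured when the call began, along the tool's axes at that moment; what a row does not reach only later rows make up. A row lasts 1/10 s, in which the tool goes at most 50 mm and 8.59 degrees, less where a joint would pass 70% of its speed; a pose out of reach is approached as far as the arm can. A call with a gripper value outside its range is refused whole. The fingers move at their own pace and stop on an object; FORCE is the grip in N (left out, the last holds). Time passes only in rows, so rows that repeat a pose let the fingers close, or fill a call up. It gives the time, the measured TCP pose, the force and the opening at its end, in the units of the state.
- ctrl.get_obs(): the state, without advancing time (a new reading comes with each control period).
- camera(name): name is "scene" or "top" or "wrist"; returns the picture (480x640x3 uint8, red, green, blue); there is no depth.
- get_calibration(name): a dict with "vfov" (degrees; the focal length in pixels is half the picture's height over the tangent of half this angle, whatever the lens; pixels are square), "cx", "cy" (the principal point, pixels), "R" (3x3) and "t" (3): a world point X has camera coordinates R X + t; the wrist camera has in their place "hand_eye" (4x4, takes a point from camera to tool coordinates, whose origin is the TCP and whose axes are the tool frame's). Camera axes: x right, y down, z forward; pixel columns grow to the right and rows downward; lengths in m; the calibration is good to about 2 mm. A picture is of the moment at which its call begins: read the wrist's pose just before it. get_calibration takes no time and is no camera call.
- sign_off(): hands the job in, once; it reports no verdict.
The state is a dict: "time": time; "qpos": joint angles; "qvel": joint speeds; "tau": joint torques, N m; "ee_pos": TCP position; "tcp_rot": TCP orientation; "wrist_force": force on the tool from outside, world axes, zero at the start; "torque": the same for the moment, N m; "width": opening from 0.0 (shut) to 1.0 (fully open).
Only numpy, scipy, OpenCV 4.12 (cv2) and the standard library are available. Lean on these libraries where they do the work, as an engineer would, in place of code of your own. Each camera call takes 0.05 s, during which the arm holds its last target.

### The job

Lower the press's open lid gently all the way down onto its stop over the filled tray. Then swing the ratchet clamp lever beside it anticlockwise (seen from above) by exactly three clicks, and finish with the gripper still holding the lever in that third notch; do not disturb the other things on the table.

Things in the scene. Friction and masses are not known exactly. Their poses are not given: they have to be found in the camera images.
- press: Tray lidding press, fixed to the table; place and yaw vary. Origin: underside, centre of the white open nest box (200 x 220 mm in x, y; top at z 78 mm; a filled tray in it is part of the press). x points away from its front (front faces the robot), y to its left. Steel base plate 270 x 370 x 12 mm, y -255 to +115 mm. At its right (-y) a round white ratchet housing, 136 mm across.
- lid_hinge (a point): Centre of the lid's hinge line, at x 106, y 0, z 85 mm in the press frame; the line runs along the press's y axis at the far side of the nest. Lid: aluminium frame with a clear window, 10 mm thick, 220 mm wide, reaching 206 mm from the hinge line, which lies at mid-thickness.
- lid (a joint): Opening angle of the lid, rad: 0 = level, fully down on its stop; grows as the front edge rises; 0.6 to 1.05 at the start. Stiff friction hinge: it stays where it is left and takes about 1 to 2 N at the tab to lower.
- lid_tab (a point): Grip point in the black tab, 24 mm wide (press y), 14 mm thick, which sticks out in the lid's plane beyond the middle of the front edge, 206 to 265 mm from the hinge line; this point at 247 mm. Pinch it from above across the 24 mm (parallel to the hinge line): it turns between the pads as the lid comes down. Lid down: x -141, y 0, z 85 mm in the press frame, free beneath.
- lever_pivot (a point): Point on the clamp lever's upright pivot axis at the height of the arm's top face: x -20, y -175, z 75 mm in the press frame. The flat steel arm, 22 mm wide, points from here, at joint value q, in the direction -2.171 + q rad from the press's x axis. A dark claw on the lever swings over the side of the closed lid.
- clamp_lever (a joint): Lever angle, rad, growing anticlockwise from above; end stop 1.45. Starts at 0 to 0.22, in free travel (1 N). Then five ratchet teeth 0.22 rad (29 mm at the grip) apart: the push rises to about 7 to 9 N at the grip and drops at each click, near 0.40, 0.62, 0.84, 1.06, 1.28. It cannot go back over a tooth. In the third notch it has play from about 0.88 to 0.92 before the fourth tooth resists.
- lever_grip (a point): The lever's upright round black grip, 26 mm in diameter, 62 mm tall, at the end of the arm, 130 mm from the pivot axis; does not spin. This point: centre of its underside, 74 mm above the table, 1 mm below the arm's top face; its top is at 136 mm. Can be pinched from above.
- spare_tray: Bystander, loose: empty white plastic tray 100 x 130 x 30 mm, in front of the press. Origin: centre of its underside.
- tape_roll: Bystander, loose: cardboard tape core lying flat, 76 mm across, 24 mm tall. Origin: centre of its underside.
- spray_bottle: Bystander, loose: white bottle 60 mm across, 170 mm tall, to the right. Origin: centre of its underside.
- steel_cup: Bystander, loose: steel cup 80 mm across, 80 mm tall, to the right. Origin: centre of its underside.
- scoop: Bystander, loose: long spoon lying near the robot, to the right. Origin: under the middle of it.
- test_weight: Bystander, loose: brass cylinder 44 mm across, 40 mm tall, to the left. Origin: centre of its underside.
- topping_jar: Bystander, loose: closed glass jar 70 mm across, 85 mm tall, to the left. Origin: centre of its underside.

How it is judged:
By the outcome, as a careful person would: the job done as asked, in the order asked, and still so for the second after the job is handed in, while the arm keeps its last pose, push and grip.
It also fails if it takes over 61 s, if anything falls off the work surface, if the arm or the gripper's body presses on something with over 40 N, if the wrist force passes 120 N, or if a joint passes its speed limit or range.

## Working session

There is one attempt and no reset: what is moved stays moved. The work goes in short steps, Python scripts to look and compute and a shell command to move; the robot and the scene stay as the last step left them, time stands still between calls to the robot, and variables do not carry over. Pictures are saved under pics/ and viewed, and the job is handed in when it is done.

```bash
ls; mkdir -p pics; python3 - <<'E'
from cell import ctrl,camera,get_calibration
import cv2
for n in("scene","top","wrist"):
    c=get_calibration(n);print(n,c)
o=ctrl.get_obs();print(o)
for n in("scene","top"):
    cv2.imwrite(f"pics/{n}0.png",camera(n)[:,:,::-1])
E
```

```text
pics
scene {'vfov': 46.60277347103759, 'cx': 319.4396958183908, 'cy': 243.5077784927636, 'R': array([[-0.27372255,  0.96176286,  0.00939006],
       [ 0.83788981,  0.24323851, -0.4886468 ],
       [-0.47224637, -0.12588581, -0.87243116]]), 't': array([ 0.10914364, -0.39159379,  1.50439278])}
top {'vfov': 44.516746789564294, 'cx': 315.7102619793892, 'cy': 242.64243496702503, 'R': array([[ 0.01744644, -0.99969129, -0.01769034],
       [-0.98473864, -0.01411587, -0.1734663 ],
       [ 0.17316303,  0.02044674, -0.98468091]]), 't': array([0.03101731, 0.50588119, 1.55584877])}
wrist {'vfov': 66.66521642986035, 'cx': 320.5625431670535, 'cy': 239.3816162909478, 'hand_eye': array([[ 9.99999243e-01, -8.24327715e-04, -9.12997245e-04,
         4.54186188e-07],
       [ 1.05215426e-03,  9.57715934e-01,  2.87713544e-01,
        -8.16906615e-02],
       [ 6.37221761e-04, -2.87714287e-01,  9.57716076e-01,
        -1.69675720e-01],
       [ 0.00000000e+00,  0.00000000e+00,  0.00000000e+00,
         1.00000000e+00]])}
{'time': 0.0, 'qpos': array([-1.32658302e+00,  4.91543149e-01,  1.55949507e+00, -1.63644421e-05,
        1.09174149e+00, -1.05590540e-01]), 'qvel': array([ 0.0001217 ,  0.0001347 ,  0.00138613,  0.00032174, -0.00061685,
        0.00111447]), 'tau': array([ 1.11121652e-03, -6.12647438e+01, -2.58180106e+01,  6.93071424e-02,
        4.82741918e-02, -1.35711757e-04]), 'ee_pos': array([ 0.21415138, -0.58686963,  0.21405625]), 'tcp_rot': array([ 8.19365658e-01, -5.73270935e-01, -4.52509798e-04, -3.84137228e-04]), 'wrist_force': array([ 0.46179036, -0.47729121, -0.15538544]), 'torque': array([ 0.01576113, -0.00105798, -0.0015237 ]), 'width': 0.9995047357143546}
```

View pics/scene0.png

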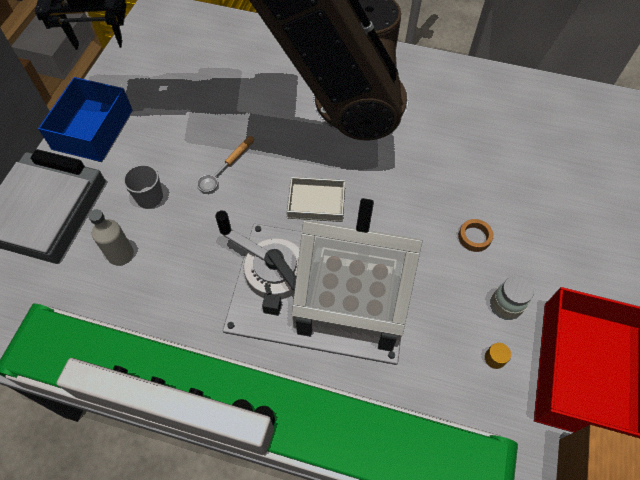

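View pics/top0.png

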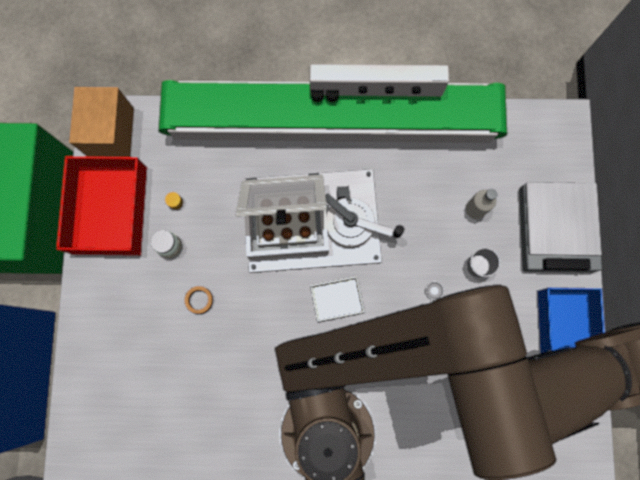

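The press sits around top px (312,220), lid open with the tab at about (281,217) top and (366,213) scene. The lever grip is at (398,231) top and (223,222) scene. I'll zoom in.

```bash
python3 - <<'E'
import cv2
a=cv2.imread("pics/top0.png")[155:285,230:420];cv2.imwrite("pics/top0z.png",cv2.resize(a,None,fx=4,fy=4,interpolation=cv2.INTER_CUBIC))
a=cv2.imread("pics/scene0.png")[185:375,205:435];cv2.imwrite("pics/scene0z.png",cv2.resize(a,None,fx=3,fy=3,interpolation=cv2.INTER_CUBIC))
E
```

```text
(no output)
```

View pics/top0z.png

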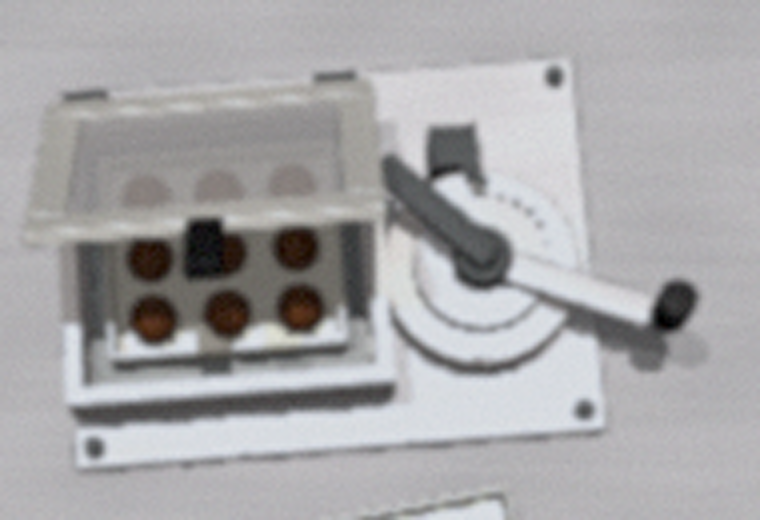

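View pics/scene0z.png

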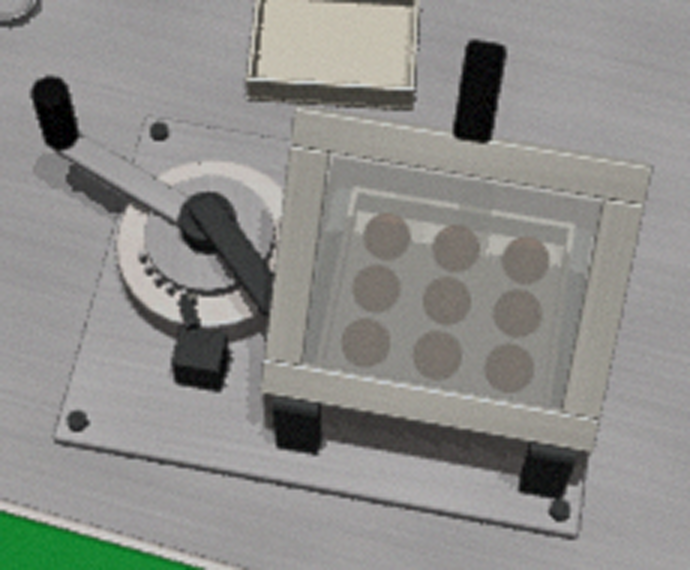

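```bash
cat > h.py <<'E'
import numpy as np
from cell import ctrl,camera,get_calibration
from scipy.spatial.transform import Rotation as Ro
def proj(n,X,cal={}):
    c=get_calibration(n) if n not in cal else cal[n]; cal[n]=c
    f=240/np.tan(np.radians(c["vfov"])/2); p=np.atleast_2d(X)@c["R"].T+c["t"]
    return np.c_[c["cx"]+f*p[:,0]/p[:,2],c["cy"]+f*p[:,1]/p[:,2]]
def P2W(p,pose):
    x,y,a=pose;R=Ro.from_euler('z',a).as_matrix();return np.atleast_2d(p)@R.T+[x,y,0]
def lidpt(r,y,n,q): # r from hinge, n normal offset up
    return [.106-r*np.cos(q)+n*np.sin(q)*1.0,y,.085+r*np.sin(q)+n*np.cos(q)]
def grip(q,z,r=.13): return [-.02+r*np.cos(-2.171+q),-.175+r*np.sin(-2.171+q),z]
E
cat > fit.py <<'E'
from h import *
from scipy.optimize import least_squares
T=lambda u,v:(230+u/4,155+v/4)
S=lambda u,v:(205+u/3,185+v/3)
def model(p):
    x0=p[5];q=p[3];l=p[4]
    return [("plFR","top",T(570,60),[.135+x0,-.255,.012]),("plNR","top",T(605,432),[-.135+x0,-.255,.012]),("plNL","top",T(79,467),[-.135+x0,.115,.012]),
    ("plNR","scene",S(145,116),[-.135+x0,-.255,.012]),("plFR","scene",S(56,438),[.135+x0,-.255,.012]),("plFL","scene",S(578,533),[.135+x0,.115,.012]),
    ("lidR","scene",S(297,110),lidpt(.206,-.11,.005,q)),("lidL","scene",S(652,167),lidpt(.206,.11,.005,q)),
    ("tab","scene",S(487,42),lidpt(.265,0,.007,q)),
    ("grT","scene",S(48,86),grip(l,.136)),("grT","top",T(681,297),grip(l,.136)),("grB","scene",S(62,140),grip(l,.074))]
def res(p):
    return np.concatenate([proj(n,P2W(X,p[:3]))[0]-uv for _,n,uv,X in model(p)])
best=least_squares(res,[.7,0,0,.8,.1,0],loss='soft_l1')
p=best.x;print(p.round(4),best.cost)
r=best.fun.reshape(-1,2)
for m,d in zip(model(p),r):print(m[0],m[1],d.round(1))
w=lambda X:P2W(X,p[:3])[0].round(4)
print("tab",w(lidpt(.247,0,0,p[3])),"tabdown",w(lidpt(.247,0,0,0)),"hinge",w([.106,0,.085]),"grip",w(grip(p[4],.074)),"pivot",w([-.02,-.175,.075]))
E
python3 fit.py
```

```text
[ 0.5704  0.1233  0.0924  0.8638  0.2047 -0.0018] 6.656073764450034
plFR top [ 0.1 -1.2]
plNR top [ 0.3 -0.4]
plNL top [-1.6  1.1]
plNR scene [-0.  -1.1]
plFR scene [-1.4 -0.2]
plFL scene [0.5 0.4]
lidR scene [-0.7 -1. ]
lidL scene [ 0.2 -0.3]
tab scene [0.  0.8]
grT scene [0.3 1.6]
grT top [-1.2 -0.2]
grB scene [-0.3 -1.3]
tab [0.5162 0.1183 0.2728] tabdown [0.43   0.1103 0.085 ] hinge [0.6759 0.1331 0.085 ] grip [ 0.5278 -0.1768  0.074 ] pivot [ 0.5666 -0.0528  0.075 ]
```

```bash
cat >> h.py <<'E'
def to(pos,phi):
    o=ctrl.get_obs();R=Ro.from_quat(o["tcp_rot"])
    x=np.array([np.cos(phi),np.sin(phi),0]);z=np.array([0,0,-1.]);Rt=Ro.from_matrix(np.c_[x,np.cross(z,x),z])
    s=R.inv().apply(np.array(pos)-o["ee_pos"]);t=(R.inv()*Rt).as_rotvec()
    print("shift",s.round(4),"turn",t.round(3));return s,t
def st():
    o=ctrl.get_obs();R=Ro.from_quat(o["tcp_rot"]).as_matrix()
    print("t",round(o["time"],2),"p",o["ee_pos"].round(4),"phi",round(np.arctan2(R[1,0],R[0,0]),3),"zt",R[:,2].round(3),"q",o["qpos"].round(2),"F",o["wrist_force"].round(1),"M",o["torque"].round(2),"w",round(o["width"]*95.1,1))
E
python3 -c "
from h import *
st();to((.43,-.12,.38),-1.45);to((.516,.118,.34),-1.478)"
```

```text
t 0.1 p [ 0.2142 -0.5869  0.2141] phi -1.221 zt [-0.     0.001 -1.   ] q [-1.33  0.49  1.56  0.    1.09 -0.11] F [-0.2 -0.  -0.3] M [0.01 0.08 0.06] w 95.1
shift [-0.3648 -0.3628 -0.1655] turn [-0.     0.001  0.229]
shift [-0.5589 -0.5252 -0.1252] turn [-0.     0.001  0.257]
```

```bash
python3 -m creep '[0.095,-0.01,-0.02,-0.04,0,0,0, 0.095,-0.03,-0.05,-0.075,0,0,0.03, 0.095,-0.06,-0.08,-0.10,0,0,0.06, 0.095,-0.09,-0.115,-0.125,0,0,0.09, 0.095,-0.12,-0.15,-0.14,0,0,0.12, 0.095,-0.155,-0.185,-0.15,0,0,0.15, 0.095,-0.19,-0.22,-0.16,0,0,0.18, 0.095,-0.225,-0.25,-0.165,0,0,0.2]'; python3 -c "
from h import *
st();to((.43,-.12,.38),-1.45);to((.516,.118,.34),-1.478)"
```

```text
time: 0.9
ee_pos: [0.3725, -0.2882, 0.3799]
tcp_rot: [0.758, -0.653, -0.0, -0.0]
wrist_force: [1.0, -0.8, 0.3]
width: 0.999
t 0.9 p [ 0.3725 -0.2882  0.3799] phi -1.422 zt [ 0.     0.001 -1.   ] q [-0.8   0.13  1.65  0.    1.36  0.62] F [ 1.  -0.8  0.3] M [ 0.03  0.   -0.05] w 95.0
shift [-1.579e-01 -8.180e-02  1.000e-04] turn [-0.     0.001  0.028]
shift [-0.3805 -0.202   0.0402] turn [-0.     0.001  0.056]
```

```bash
python3 -m creep '[0.095,-0.04,-0.02,0,0,0,0.01, 0.095,-0.085,-0.045,0,0,0,0.02, 0.095,-0.13,-0.07,0.0,0,0,0.03, 0.095,-0.175,-0.095,0.0,0,0,0.035, 0.095,-0.22,-0.12,0,0,0,0.04, 0.095,-0.265,-0.145,0,0,0,0.045, 0.095,-0.31,-0.17,0,0,0,0.05, 0.095,-0.35,-0.19,0,0,0,0.056]'; python3 - <<'E'
from h import *
import cv2
st();to((.516,.118,.34),-1.478)
I=camera("wrist");cv2.imwrite("pics/w1.png",I[:,:,::-1])
E
```

```text
time: 1.7
ee_pos: [0.5078, 0.0848, 0.38]
tcp_rot: [0.739, -0.674, -0.0, -0.0]
wrist_force: [0.7, -0.7, 0.8]
width: 0.999
t 1.7 p [0.5078 0.0848 0.38  ] phi -1.478 zt [ 0.  0. -1.] q [0.04 0.2  1.56 0.   1.38 1.52] F [ 0.7 -0.7  0.8] M [-0.05 -0.04 -0.03] w 95.0
shift [-0.0323 -0.0113  0.0401] turn [-0.  0. -0.]
```

View pics/w1.png

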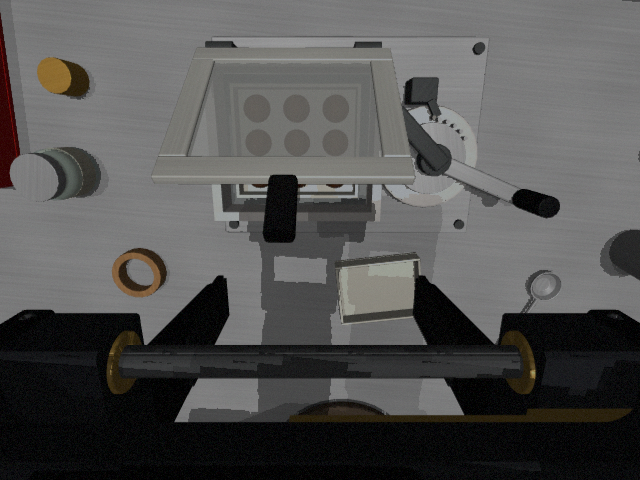

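```bash
python3 - <<'E'
import cv2
a=cv2.imread("pics/w1.png")
cv2.imwrite("pics/w1a.png",cv2.resize(a[140:260,140:310],None,fx=4,fy=4,interpolation=cv2.INTER_CUBIC))
cv2.imwrite("pics/w1b.png",cv2.resize(a[25:245,390:570],None,fx=2.7,fy=2.7,interpolation=cv2.INTER_CUBIC))
E
```

```text
(no output)
```

View pics/w1a.png

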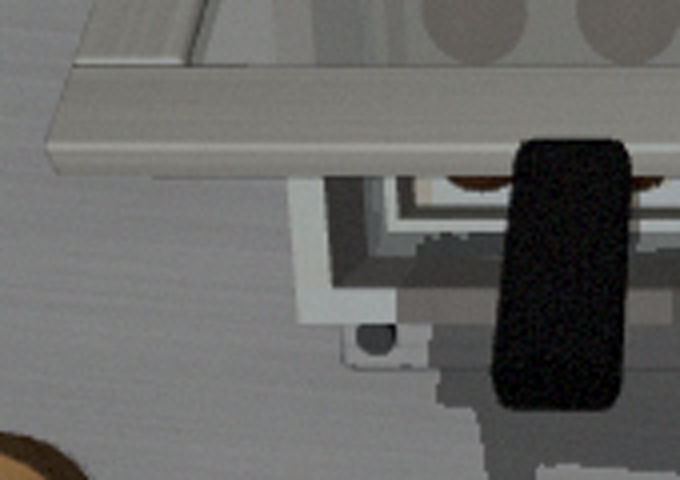

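View pics/w1b.png

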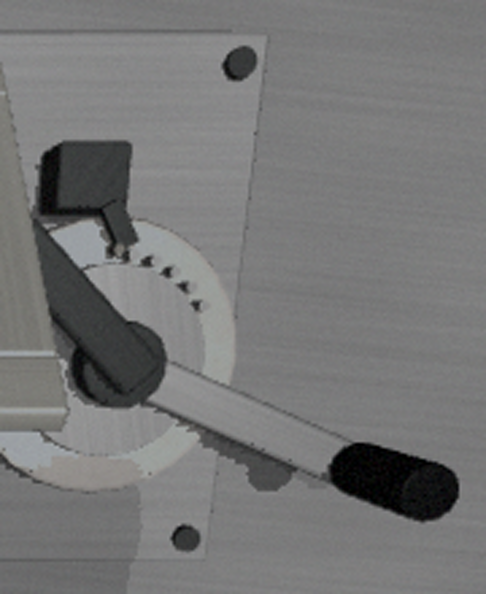

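```bash
cat > fit2.py <<'E'
exec(open("fit.py").read().split("best=")[0])
Rw=Ro.from_quat([.739,-.674,0,0]).as_matrix()
phi=-1.478;Rw=np.array([[np.cos(phi),np.sin(phi),0],[np.sin(phi),-np.cos(phi),0],[0,0,-1]])
tw=np.array([.5078,.0848,.38])
c=get_calibration("wrist");H=c["hand_eye"];f=240/np.tan(np.radians(c["vfov"])/2)
def pw(X):
    pt=(np.atleast_2d(X)-tw)@Rw; pc=(pt-H[:3,3])@H[:3,:3]
    return np.c_[c["cx"]+f*pc[:,0]/pc[:,2],c["cy"]+f*pc[:,1]/pc[:,2]]
def mw(p):
    x0=p[5];q=p[3];l=p[4]
    return [("lidL","w",(151.8,175.8),lidpt(.206,.11,.005,q)),("tab","w",(279.3,242.5),lidpt(.265,0,-.007,q)),("grT","w",(550,207.2),grip(l,.136)),
    ("plFR","w",(489.3,38.3),[.135+x0,-.255,.012]),("plNR","w",(465.9,232),[-.135+x0,-.255,.012]),("plNL","w",(225.5,232),[-.135+x0,.115,.012]),("nest","w",(214.3,220.5),[-.1,.11,.078])]
# wrist calibration ~ as good per mm, so weight by image scale
def res2(p):
    a=res(p[:6]); b=np.concatenate([pw(P2W(X,p[:3]))[0]-uv for _,_,uv,X in mw(p)]); return np.r_[a,b]
best=least_squares(res2,[.57,.12,.09,.86,.2,0],loss='soft_l1');p=best.x;print(p.round(4),best.cost)
r=best.fun.reshape(-1,2)
for m,d in zip(model(p)+mw(p),r):print(m[0],m[1],d.round(1))
w=lambda X:P2W(X,p[:3])[0].round(4)
print("tab",w(lidpt(.247,0,0,p[3])),"tabdown",w(lidpt(.247,0,0,0)),"hinge",w([.106,0,.085]),"grip",w(grip(p[4],.074)),"pivot",w([-.02,-.175,.075]))
E
python3 fit2.py
```

```text
[ 0.5709  0.1225  0.0914  0.8822  0.2055 -0.0018] 15.288950804947929
plFR top [ 0.4 -1.3]
plNR top [ 0.6 -0.5]
plNL top [-1.4  0.9]
plNR scene [-0.3 -1.1]
plFR scene [-1.9 -0.3]
plFL scene [-0.1  0.5]
lidR scene [-1.5 -0.2]
lidL scene [-0.3  0.6]
tab scene [-0.6  1.8]
grT scene [-0.1  1.6]
grT top [-0.9 -0.3]
grB scene [-0.7 -1.2]
lidL w [-3.2  0.1]
tab w [-0.2  1.5]
grT w [-0.8 -0. ]
plFR w [ 1.  -1.9]
plNR w [0.7 1.6]
plNL w [-0.5  1.5]
nest w [-0.1 -0.2]
tab [0.5201 0.1179 0.2757] tabdown [0.4305 0.1097 0.085 ] hinge [0.6764 0.1322 0.085 ] grip [ 0.5281 -0.1776  0.074 ] pivot [ 0.5669 -0.0536  0.075 ]
```

```bash
cat >> h.py <<'E'
POSE=(.5709,.1225,.0914)
def tabtcp(q,r=.248): 
    w=P2W(lidpt(r,0,0,q),POSE)[0]; return w-[0,0,.019]
E
python3 - <<'E'
from h import *
print(tabtcp(.875));to(tabtcp(.875),-1.4794)
E
```

```text
[0.51815387 0.11766553 0.25635079]
shift [-0.0261 -0.0117  0.1233] turn [-0.     0.003  0.004]
```

```bash
python3 -m creep '[0.08,-0.015,-0.006,0.02,0,0,0, 0.08,-0.026,-0.012,0.05,0,0,0, 0.08,-0.026,-0.012,0.08,0,0,0, 0.08,-0.026,-0.012,0.1,0,0,0, 0.08,-0.026,-0.012,0.115,0,0,0, 0.08,-0.026,-0.012,0.123,0,0,0, 0.08,-0.026,-0.012,0.123,0,0,0, 0.08,-0.026,-0.012,0.123,0,0,0]'; python3 - <<'E'
from h import *
import cv2
st();to(tabtcp(.875),-1.4794)
I=camera("wrist");cv2.imwrite("pics/w2.png",I[:,:,::-1])
I=camera("scene")[150:330,260:460];cv2.imwrite("pics/s2.png",cv2.resize(I[:,:,::-1],None,fx=3,fy=3))
E
```

```text
time: 2.55
ee_pos: [0.5188, 0.1175, 0.2572]
tcp_rot: [0.74, -0.673, -0.001, -0.001]
wrist_force: [0.4, -0.3, 0.2]
width: 0.842
t 2.55 p [0.5188 0.1175 0.2572] phi -1.476 zt [ 0.001  0.003 -1.   ] q [0.1  0.31 1.73 0.   1.1  1.57] F [ 0.4 -0.3  0.2] M [0.03 0.01 0.07] w 80.1
shift [-0.0002  0.0006  0.0009] turn [-0.001  0.003  0.003]
```

View pics/w2.png

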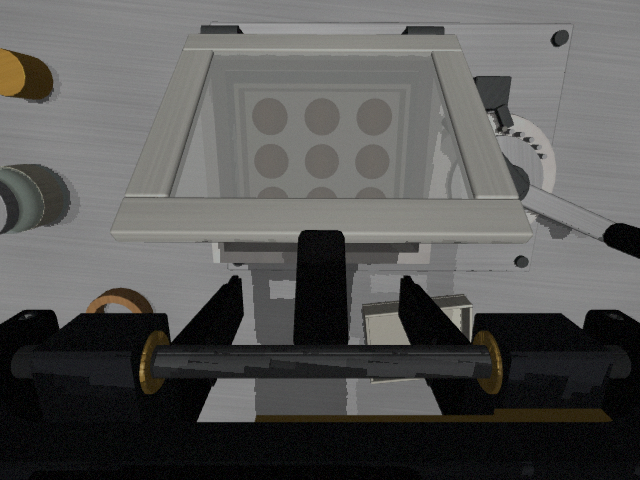

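View pics/s2.png

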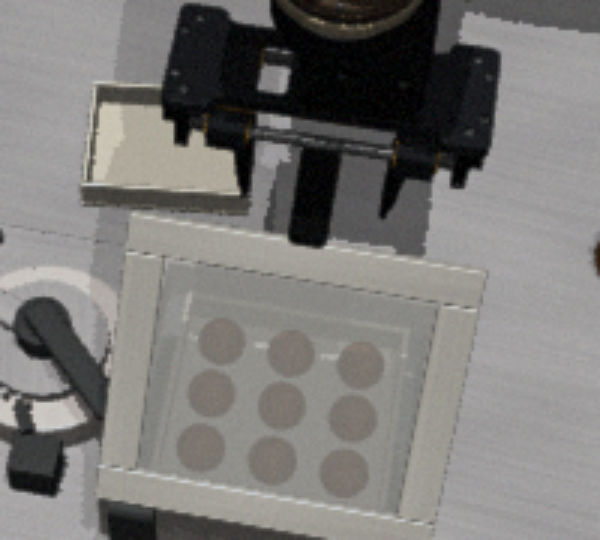

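The tab, at (321,290) in the wrist image, is centred between the fingertips at (240,280) and (404,280). Closing now.

```bash
python3 -m creep '[0.05,0,0,0,0,0,0, 0.03,0,0,0,0,0,0, 0.01,0,0,0,0,0,0, 0.01,0,0,0,0,0,0, 0.01,0,0,0,0,0,0, 0.01,0,0,0,0,0,0, 0.01,0,0,0,0,0,0, 0.01,0,0,0,0,0,0]' 15; python3 - <<'E'
from h import *
st()
o=ctrl.get_obs()["ee_pos"]; p=o+[0,0,.019]
# implied q from position, along press axes
d=(p[:2]-np.array(POSE[:2])); a=POSE[2]; px=d@[np.cos(a),np.sin(a)]
q=np.arctan2(p[2]-.085,.106-px);r=np.hypot(p[2]-.085,.106-px);print(q,r)
R=Ro.from_quat(ctrl.get_obs()["tcp_rot"])
for k in np.linspace(q,0,17): print(round(k,3),R.inv().apply(tabtcp(k,r)-o).round(3))
E
```

```text
time: 3.45
ee_pos: [0.5188, 0.1175, 0.2575]
tcp_rot: [0.74, -0.673, -0.001, -0.002]
wrist_force: [0.3, -0.2, 0.2]
width: 0.254
t 3.45 p [0.5188 0.1175 0.2575] phi -1.476 zt [ 0.001  0.003 -1.   ] q [0.1  0.31 1.73 0.   1.1  1.57] F [ 0.3 -0.2  0.2] M [-0.17  0.   -0.18] w 24.1
0.8798872167531019 0.24845632137186263
0.88 [-0. -0.  0.]
0.825 [-0.     0.01   0.009]
0.77 [-0.     0.02   0.019]
0.715 [-0.     0.029  0.029]
0.66 [-0.     0.038  0.039]
0.605 [-0.     0.046  0.05 ]
0.55 [-0.     0.054  0.062]
0.495 [-0.     0.06   0.073]
0.44 [-0.     0.067  0.086]
0.385 [-0.     0.072  0.098]
0.33 [-0.     0.077  0.111]
0.275 [-0.     0.081  0.124]
0.22 [-0.     0.084  0.137]
0.165 [-0.     0.087  0.151]
0.11 [-0.     0.089  0.164]
0.055 [-0.     0.09   0.178]
0.0 [0.    0.09  0.191]
```

```bash
python3 -m creep '[0.01,0,0.005,0.004,0,0,0, 0.01,0,0.01,0.009,0,0,0, 0.01,0,0.015,0.014,0,0,0, 0.01,0,0.02,0.019,0,0,0, 0.01,0,0.025,0.024,0,0,0, 0.01,0,0.029,0.029,0,0,0, 0.01,0,0.034,0.034,0,0,0, 0.01,0,0.038,0.039,0,0,0]'; cat > lid.py <<'E'
from h import *
import sys
st()
ob=ctrl.get_obs();o=ob["ee_pos"]; p=o+[0,0,.019]
d=(p[:2]-np.array(POSE[:2])); a=POSE[2]; px=d@[np.cos(a),np.sin(a)]
q=np.arctan2(p[2]-.085,.106-px);r=np.hypot(p[2]-.085,.106-px);print(q,r)
R=Ro.from_quat(ob["tcp_rot"])
for k in np.linspace(q,float(sys.argv[1]),int(sys.argv[2])): print(round(k,3),R.inv().apply(tabtcp(k,.2483)-o).round(4))
E
python3 lid.py 0.3 9
```

```text
time: 4.25
ee_pos: [0.4808, 0.1141, 0.2179]
tcp_rot: [0.74, -0.673, -0.0, -0.002]
wrist_force: [0.6, 1.3, 2.0]
width: 0.251
t 4.25 p [0.4808 0.1141 0.2179] phi -1.476 zt [ 0.002  0.003 -1.   ] q [0.1  0.3  1.87 0.   0.97 1.57] F [0.6 1.3 2. ] M [ 0.08 -0.24 -0.14] w 23.8
0.6580859011587838 0.24836709815597005
0.658 [-0.0002 -0.0001  0.    ]
0.613 [-0.0002  0.0066  0.009 ]
0.569 [-0.0002  0.0128  0.0182]
0.524 [-0.0001  0.0186  0.0277]
0.479 [-0.0001  0.0239  0.0374]
0.434 [-0.0001  0.0288  0.0474]
0.39 [-0.0001  0.0333  0.0576]
0.345 [-0.0001  0.0373  0.0679]
0.3 [-0.0001  0.0409  0.0785]
```

Forces are low, about 2 N, so I'll continue.

```bash
python3 -m creep '[0.01,0,0.006,0.009,0,0,0, 0.01,0,0.0125,0.018,0,0,0, 0.01,0,0.0185,0.0275,0,0,0, 0.01,0,0.024,0.037,0,0,0, 0.01,0,0.029,0.047,0,0,0, 0.01,0,0.033,0.0575,0,0,0, 0.01,0,0.037,0.068,0,0,0, 0.01,0,0.041,0.0785,0,0,0]'; python3 lid.py 0.06 9
```

```text
time: 5.05
ee_pos: [0.4395, 0.1103, 0.1384]
tcp_rot: [0.74, -0.673, -0.001, -0.002]
wrist_force: [1.8, 0.5, 1.0]
width: 0.251
t 5.05 p [0.4395 0.1103 0.1384] phi -1.476 zt [ 0.001  0.003 -1.   ] q [0.1  0.36 2.05 0.   0.73 1.57] F [1.8 0.5 1. ] M [ 0.01 -0.41 -0.14] w 23.9
0.29553716063461755 0.2487103436000887
0.296 [-0.0001 -0.0004  0.0001]
0.266 [-0.0001  0.0016  0.0071]
0.237 [-0.0001  0.0035  0.0142]
0.207 [-0.0001  0.0051  0.0213]
0.178 [-0.0001  0.0065  0.0285]
0.148 [-0.0001  0.0077  0.0357]
0.119 [-0.      0.0087  0.043 ]
0.089 [-0.      0.0095  0.0502]
0.06 [0.     0.01   0.0575]
```

```bash
python3 -m creep '[0.01,0,0.0015,0.007,0,0,0, 0.01,0,0.0035,0.014,0,0,0, 0.01,0,0.005,0.021,0,0,0, 0.01,0,0.0065,0.0285,0,0,0, 0.01,0,0.008,0.0355,0,0,0, 0.01,0,0.009,0.043,0,0,0, 0.01,0,0.0095,0.05,0,0,0, 0.01,0,0.01,0.056,0,0,0]'; python3 lid.py 0.0 3
```

```text
time: 5.85
ee_pos: [0.4295, 0.1095, 0.0818]
tcp_rot: [0.74, -0.673, -0.001, -0.001]
wrist_force: [-2.0, -2.1, 2.2]
width: 0.25
t 5.85 p [0.4295 0.1095 0.0818] phi -1.476 zt [ 0.001  0.003 -1.   ] q [0.1  0.45 2.13 0.01 0.56 1.57] F [-2.  -2.1  2.2] M [-0.42  0.28 -0.11] w 23.7
0.063450165212221 0.24851747328846419
0.063 [-0.0001 -0.0002  0.    ]
0.032 [-0.0001  0.0002  0.0079]
0.0 [-0.      0.0003  0.0158]
```

```bash
python3 -m creep '[0.01,0,0,0.002,0,0,0, 0.01,0,0,0.004,0,0,0, 0.01,0,0,0.006,0,0,0, 0.01,0,0,0.008,0,0,0, 0.01,0,0,0.0095,0,0,0, 0.01,0,0,0.011,0,0,0, 0.01,0,0,0.0125,0,0,0, 0.01,0,0,0.0135,0,0,0]'; python3 lid.py 0.0 2
```

```text
time: 6.65
ee_pos: [0.4292, 0.1094, 0.0682]
tcp_rot: [0.74, -0.673, -0.001, -0.001]
wrist_force: [-3.4, -3.1, 1.4]
width: 0.249
t 6.65 p [0.4292 0.1094 0.0682] phi -1.476 zt [ 0.     0.003 -1.   ] q [0.1  0.48 2.14 0.01 0.52 1.57] F [-3.4 -3.1  1.4] M [-0.44  0.62 -0.11] w 23.7
0.008674038752079512 0.24826278290639545
0.009 [-0.0001  0.     -0.    ]
0.0 [-0.0001  0.      0.0022]
```

```bash
python3 -m creep '[0.01,0,0,0.0005,0,0,0, 0.01,0,0,0.001,0,0,0, 0.01,0,0,0.0015,0,0,0, 0.01,0,0,0.002,0,0,0, 0.01,0,0,0.0023,0,0,0, 0.01,0,0,0.0026,0,0,0, 0.01,0,0,0.003,0,0,0, 0.01,0,0,0.003,0,0,0]'; python3 lid.py 0.0 2
```

```text
time: 7.45
ee_pos: [0.4293, 0.1094, 0.0651]
tcp_rot: [0.74, -0.673, -0.001, -0.001]
wrist_force: [-3.5, -3.2, 0.2]
width: 0.25
t 7.45 p [0.4293 0.1094 0.0651] phi -1.476 zt [ 0.     0.003 -1.   ] q [0.1  0.48 2.14 0.01 0.51 1.57] F [-3.5 -3.2  0.2] M [-0.45  0.43 -0.1 ] w 23.8
-0.0035800315256725337 0.24823373542604688
-0.004 [-0.0001  0.0001  0.    ]
0.0 [-0.0001  0.0001 -0.0009]
```

```bash
python3 -m creep '[0.01,0,0,0.0004,0,0,0, 0.01,0,0,0.0008,0,0,0, 0.01,0,0,0.0012,0,0,0, 0.01,0,0,0.0016,0,0,0, 0.01,0,0,0.002,0,0,0, 0.01,0,0,0.002,0,0,0, 0.01,0,0,0.002,0,0,0, 0.01,0,0,0.002,0,0,0]'; python3 lid.py 0.0 2; python3 - <<'E'
from h import *
import cv2
I=camera("wrist");cv2.imwrite("pics/w3.png",I[:,:,::-1])
I=camera("scene")[170:370,200:450];cv2.imwrite("pics/s3.png",cv2.resize(I[:,:,::-1],None,fx=3,fy=3))
E
```

```text
time: 8.25
ee_pos: [0.4295, 0.1095, 0.0638]
tcp_rot: [0.74, -0.673, -0.001, -0.001]
wrist_force: [-5.0, -2.9, 16.2]
width: 0.253
t 8.25 p [0.4295 0.1095 0.0638] phi -1.476 zt [ 0.001  0.003 -1.   ] q [0.1  0.49 2.14 0.01 0.51 1.57] F [-5.  -2.9 16.2] M [-0.56  0.97 -0.1 ] w 24.1
-0.008789157096293129 0.24804946028619168
-0.009 [-0.0001  0.0003  0.    ]
0.0 [-0.0001  0.0003 -0.0022]
```

View pics/w3.png

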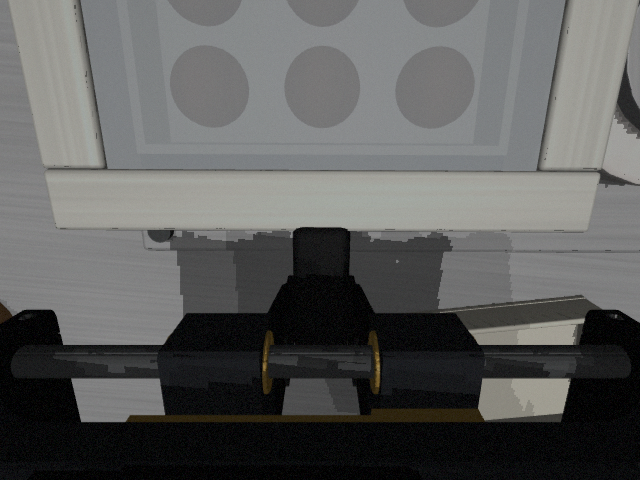

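View pics/s3.png

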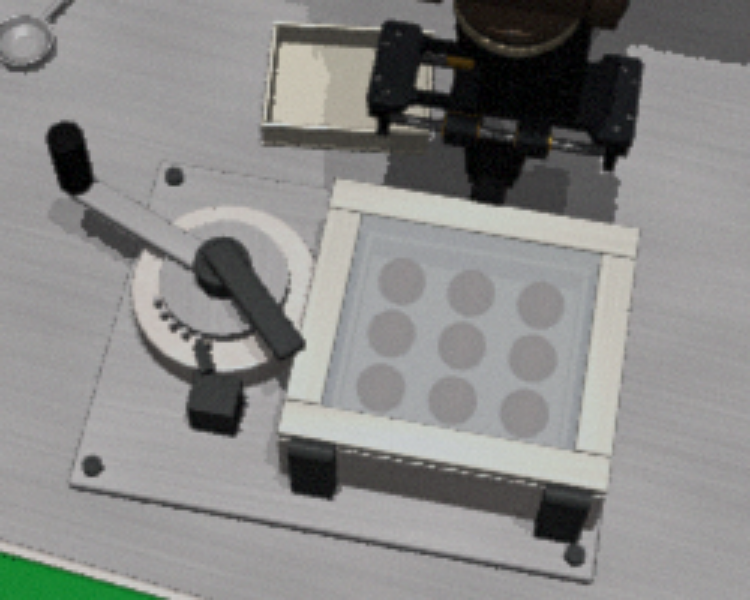

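The lid is level with its front edge at wrist row ~230, and the stop reaction is 16 N. Next I'll release it and rise.

```bash
python3 -m creep '[0.03,0,0,0,0,0,0, 0.045,0,0,0,0,0,0, 0.055,0,0,0,0,0,0, 0.055,0,0,0,0,0,0, 0.055,0,0,-0.02,0,0,0, 0.055,0,0,-0.06,0,0,0, 0.055,0,0,-0.1,0,0,0, 0.055,0,0,-0.14,0,0,0]'; python3 - <<'E'
from h import *
st()
print(P2W(grip(.2055,.074),POSE), P2W(grip(.9,.074),POSE))
to((.528,-.1776,.21),-.304)
E
```

```text
time: 9.15
ee_pos: [0.429, 0.1091, 0.2053]
tcp_rot: [0.74, -0.673, -0.001, -0.001]
wrist_force: [0.3, -0.1, -0.8]
width: 0.582
t 9.15 p [0.429  0.1091 0.2053] phi -1.476 zt [ 0.001  0.003 -1.   ] q [0.1  0.24 2.   0.   0.9  1.57] F [ 0.3 -0.1 -0.8] M [-0.02  0.03  0.07] w 55.4
[[ 0.52812851 -0.17766114  0.074     ]] [[ 0.61652452 -0.17377396  0.074     ]]
shift [ 0.2948 -0.0714 -0.0054] turn [-0.003  0.002 -1.172]
```

```bash
python3 -m creep '[0.06,0.03,-0.005,-0.02,0,0,-0.14, 0.06,0.07,-0.015,-0.03,0,0,-0.28, 0.06,0.11,-0.025,-0.04,0,0,-0.42, 0.06,0.15,-0.035,-0.04,0,0,-0.56, 0.06,0.19,-0.045,-0.04,0,0,-0.71, 0.06,0.23,-0.055,-0.04,0,0,-0.86, 0.06,0.265,-0.065,-0.04,0,0,-1.01, 0.06,0.295,-0.071,-0.03,0,0,-1.16]'; python3 - <<'E'
from h import *
import cv2
st();to((.528,-.1776,.088),-.304)
I=camera("wrist");cv2.imwrite("pics/w4.png",I[:,:,::-1])
I=camera("scene")[170:370,180:450];cv2.imwrite("pics/s4.png",cv2.resize(I[:,:,::-1],None,fx=2.8,fy=2.8))
E
```

```text
time: 9.95
ee_pos: [0.5286, -0.1802, 0.2351]
tcp_rot: [0.987, -0.158, 0.001, -0.001]
wrist_force: [-0.4, 0.6, 0.1]
width: 0.628
t 9.95 p [ 0.5286 -0.1802  0.2351] phi -0.317 zt [ 0.003  0.002 -1.   ] q [-0.45  0.37  1.7   0.    1.07 -0.13] F [-0.4  0.6  0.1] M [-0.04 -0.14  0.05] w 59.8
shift [-0.0017 -0.0018  0.1471] turn [-0.003 -0.002 -0.013]
```

View pics/w4.png

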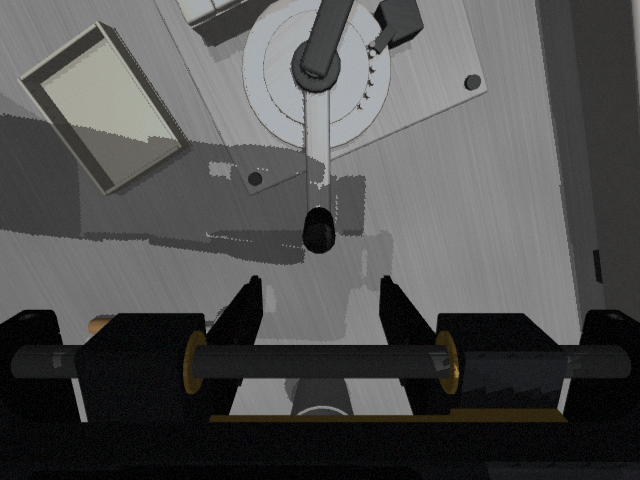

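View pics/s4.png

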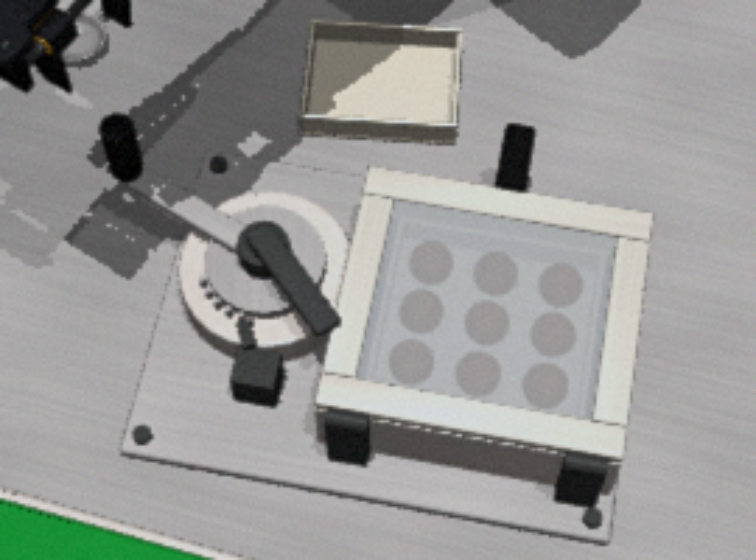

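```bash
cat >> h.py <<'E'
def pw(X,tw,Rw):
    c=get_calibration("wrist");H=c["hand_eye"];f=240/np.tan(np.radians(c["vfov"])/2)
    pc=((np.atleast_2d(X)-tw)@Rw-H[:3,3])@H[:3,:3]
    return np.c_[c["cx"]+f*pc[:,0]/pc[:,2],c["cy"]+f*pc[:,1]/pc[:,2]]
def inv(n,uv,z):
    c=get_calibration(n);f=240/np.tan(np.radians(c["vfov"])/2)
    d=c["R"].T@np.array([(uv[0]-c["cx"])/f,(uv[1]-c["cy"])/f,1]);C=-c["R"].T@c["t"];return C+d*(z-C[2])/d[2]
E
python3 - <<'E'
from h import *
import cv2
o=ctrl.get_obs();R=Ro.from_quat(o["tcp_rot"]).as_matrix();
for q in (.18,.2,.22):
  print(q,pw(P2W([grip(q,.136),grip(q,.075),grip(q,.075,.05)],POSE),o["ee_pos"],R).round(1).tolist())
print("cup",inv("top",(484,264),.08),"bottle",inv("top",(490,195),.17), inv("top",(398,231),.136))
a=cv2.imread("pics/w4.png")[60:270,250:400];cv2.imwrite("pics/w4z.png",cv2.resize(a,None,fx=2.8,fy=2.8,interpolation=cv2.INTER_CUBIC))
E
```

```text
0.18 [[315.4, 238.0], [316.4, 219.4], [316.8, 128.8]]
0.2 [[318.8, 238.0], [319.2, 219.4], [318.0, 128.8]]
0.22 [[322.2, 237.9], [322.0, 219.4], [319.1, 128.8]]
cup [ 0.44826082 -0.40650153  0.08      ] bottle [ 0.61217551 -0.40317188  0.17      ] [ 0.52268153 -0.1740677   0.136     ]
```

View pics/w4z.png

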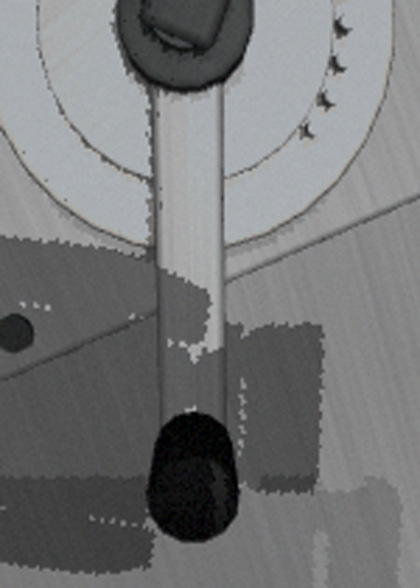

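```bash
python3 -m creep '[0.06,-0.002,-0.002,0.03,0,0,0.01, 0.06,-0.002,-0.002,0.065,0,0,0.01, 0.06,-0.002,-0.002,0.1,0,0,0.01, 0.06,-0.002,-0.002,0.125,0,0,0.01, 0.06,-0.002,-0.002,0.14,0,0,0.01, 0.06,-0.002,-0.002,0.147,0,0,0.01, 0.06,-0.002,-0.002,0.147,0,0,0.01, 0.06,-0.002,-0.002,0.147,0,0,0.01]'; python3 - <<'E'
from h import *
import cv2
st();to((.528,-.1776,.088),-.304)
I=camera("wrist");cv2.imwrite("pics/w5.png",I[:,:,::-1])
E
```

```text
time: 10.85
ee_pos: [0.5269, -0.1776, 0.0867]
tcp_rot: [0.986, -0.164, -0.0, -0.001]
wrist_force: [-0.3, 0.0, -0.6]
width: 0.632
t 10.85 p [ 0.5269 -0.1776  0.0867] phi -0.33 zt [ 0.     0.003 -1.   ] q [-0.45  0.56  1.86  0.    0.73 -0.12] F [-0.3  0.  -0.6] M [-0.08 -0.11  0.03] w 60.1
shift [ 0.001  -0.0004 -0.0013] turn [-0.003  0.001 -0.026]
```

View pics/w5.png

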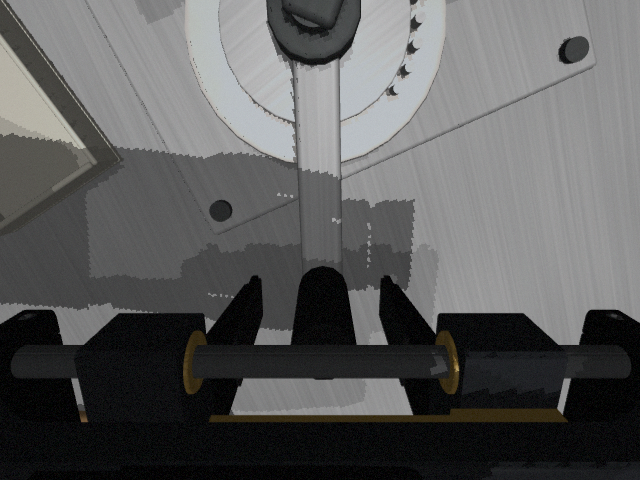

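```bash
python3 -m creep '[0.05,0.001,0,0,0,0,-0.026, 0.035,0.001,0,0,0,0,-0.026, 0.01,0.001,0,0,0,0,-0.026, 0.01,0.001,0,0,0,0,-0.026, 0.01,0.001,0,0,0,0,-0.026, 0.01,0.001,0,0,0,0,-0.026, 0.01,0.001,0,0,0,0,-0.026, 0.01,0.001,0,0,0,0,-0.026]' 30; cat > lev.py <<'E'
from h import *
import sys
st()
ob=ctrl.get_obs();o=ob["ee_pos"];R=Ro.from_quat(ob["tcp_rot"]);
pv=P2W([-.02,-.175,.075],POSE)[0][:2]; d=o[:2]-pv
q=np.arctan2(d[1],d[0])-POSE[2]+2.171; q=(q+np.pi)%(2*np.pi)-np.pi; r=np.hypot(*d)
t=np.array([-np.sin(q-2.171+POSE[2]),np.cos(q-2.171+POSE[2])])
print("q",round(q,4),"r",round(r,4),"Ftan",round(ob["wrist_force"][:2]@t,1))
x=R.as_matrix()[:,0];ph=np.arctan2(x[1],x[0]);print("phi err",round(ph-(q-2.171+np.pi/2+POSE[2]),3))
for k in np.linspace(q,float(sys.argv[1]),int(sys.argv[2])):
    a=k-2.171+POSE[2];print(round(k,3),R.inv().apply(np.r_[pv+r*np.array([np.cos(a),np.sin(a)]),o[2]]-o).round(4),"turn",round(-(k-q),3))
E
python3 lev.py .5 9
```

```text
time: 11.7
ee_pos: [0.528, -0.1781, 0.087]
tcp_rot: [0.988, -0.151, 0.0, -0.001]
wrist_force: [-1.5, -1.1, 1.6]
width: 0.268
t 11.7 p [ 0.528  -0.1781  0.087 ] phi -0.304 zt [ 0.001  0.003 -1.   ] q [-0.45  0.56  1.85  0.    0.73 -0.14] F [-1.5 -1.1  1.6] M [-0.05  0.06 -0.01] w 25.5
q 0.2054 r 0.1305 Ftan -1.1
phi err -0.001
0.205 [-0. -0.  0.] turn -0.0
0.242 [ 0.0048 -0.0001  0.    ] turn -0.037
0.279 [ 0.0096 -0.0004  0.    ] turn -0.074
0.316 [ 0.0144 -0.0008  0.    ] turn -0.11
0.353 [ 0.0191 -0.0014  0.    ] turn -0.147
0.39 [ 0.0239 -0.0022  0.    ] turn -0.184
0.426 [ 0.0286 -0.0032  0.    ] turn -0.221
0.463 [ 0.0333 -0.0043  0.    ] turn -0.258
0.5 [ 0.0379 -0.0056  0.    ] turn -0.295
```

```bash
python3 -m creep '[0.01,0.003,0,0,0,0,-0.02, 0.01,0.006,0,0,0,0,-0.045, 0.01,0.0095,-0.0004,0,0,0,-0.074, 0.01,0.0125,-0.0006,0,0,0,-0.095, 0.01,0.016,-0.001,0,0,0,-0.12, 0.01,0.019,-0.0014,0,0,0,-0.147, 0.01,0.0215,-0.0018,0,0,0,-0.165, 0.01,0.0215,-0.0018,0,0,0,-0.165]'; python3 lev.py .5 9
```

```text
time: 12.5
ee_pos: [0.5495, -0.1828, 0.0869]
tcp_rot: [0.998, -0.069, 0.0, -0.001]
wrist_force: [-1.2, 2.2, 2.1]
width: 0.268
t 12.5 p [ 0.5495 -0.1828  0.0869] phi -0.138 zt [ 0.001  0.002 -1.   ] q [-0.44  0.58  1.8   0.    0.76 -0.3 ] F [-1.2  2.2  2.1] M [0.31 0.27 0.16] w 25.4
q 0.3742 r 0.1304 Ftan -1.5
phi err -0.003
0.374 [ 0.  0. -0.] turn -0.0
0.39 [ 0.0021 -0.      0.    ] turn -0.016
0.406 [ 0.0041 -0.0001  0.    ] turn -0.031
0.421 [ 0.0061 -0.0002  0.    ] turn -0.047
0.437 [ 0.0082 -0.0003  0.    ] turn -0.063
0.453 [ 0.0102 -0.0004  0.    ] turn -0.079
0.469 [ 0.0123 -0.0006  0.    ] turn -0.094
0.484 [ 0.0143 -0.0008  0.    ] turn -0.11
0.5 [ 0.0164 -0.0011  0.    ] turn -0.126
```

```bash
python3 -m creep '[0.01,0.0005,0,0,0,0,-0.004, 0.01,0.001,0,0,0,0,-0.008, 0.01,0.0015,0,0,0,0,-0.012, 0.01,0.002,0,0,0,0,-0.016, 0.01,0.0025,0,0,0,0,-0.019, 0.01,0.003,0,0,0,0,-0.022, 0.01,0.003,0,0,0,0,-0.022, 0.01,0.003,0,0,0,0,-0.022]'; python3 lev.py .46 5
```

```text
time: 13.3
ee_pos: [0.5534, -0.1832, 0.0869]
tcp_rot: [0.998, -0.058, 0.001, -0.001]
wrist_force: [7.8, 3.4, -1.0]
width: 0.266
t 13.3 p [ 0.5534 -0.1832  0.0869] phi -0.115 zt [ 0.003  0.002 -1.   ] q [-0.43  0.59  1.79  0.    0.76 -0.32] F [ 7.8  3.4 -1. ] M [ 0.39 -0.88  0.45] w 25.3
q 0.4044 r 0.1303 Ftan 7.4
phi err -0.011
0.404 [0. 0. 0.] turn -0.0
0.418 [ 0.0018 -0.      0.    ] turn -0.014
0.432 [ 0.0036 -0.0001  0.    ] turn -0.028
0.446 [ 0.0054 -0.0002  0.    ] turn -0.042
0.46 [ 0.0072 -0.0003  0.    ] turn -0.056
```

```bash
python3 -m creep '[0.01,0.002,0,0,0,0,-0.02, 0.01,0.004,-0.0001,0,0,0,-0.04, 0.01,0.006,-0.0002,0,0,0,-0.055, 0.01,0.0075,-0.0003,0,0,0,-0.067, 0.01,0.0075,-0.0003,0,0,0,-0.067, 0.01,0.0075,-0.0003,0,0,0,-0.067, 0.01,0.0075,-0.0003,0,0,0,-0.067, 0.01,0.0075,-0.0003,0,0,0,-0.067]'; python3 lev.py .6 5
```

```text
time: 14.1
ee_pos: [0.5609, -0.1837, 0.087]
tcp_rot: [1.0, -0.024, 0.002, -0.001]
wrist_force: [2.6, 2.7, 1.8]
width: 0.274
t 14.1 p [ 0.5609 -0.1837  0.087 ] phi -0.049 zt [ 0.003  0.002 -1.   ] q [-0.43  0.6   1.77  0.    0.77 -0.38] F [2.6 2.7 1.8] M [ 0.69 -0.07 -0.15] w 26.1
q 0.4623 r 0.1303 Ftan 2.5
phi err -0.002
0.462 [0. 0. 0.] turn -0.0
0.497 [ 0.0045 -0.0001  0.    ] turn -0.034
0.531 [ 0.009  -0.0003  0.    ] turn -0.069
0.566 [ 0.0134 -0.0007  0.    ] turn -0.103
0.6 [ 0.0179 -0.0013  0.0001] turn -0.138
```

```bash
python3 -m creep '[0.01,0.0025,0,0,0,0,-0.018, 0.01,0.005,-0.0001,0,0,0,-0.038, 0.01,0.0075,-0.0002,0,0,0,-0.057, 0.01,0.01,-0.0004,0,0,0,-0.076, 0.01,0.0125,-0.0006,0,0,0,-0.096, 0.01,0.015,-0.0009,0,0,0,-0.115, 0.01,0.0165,-0.0011,0,0,0,-0.127, 0.01,0.0165,-0.0011,0,0,0,-0.127]'; python3 lev.py .66 5
```

```text
time: 14.9
ee_pos: [0.5778, -0.1833, 0.0869]
tcp_rot: [0.999, 0.04, 0.002, -0.001]
wrist_force: [0.3, 4.0, 1.8]
width: 0.267
t 14.9 p [ 0.5778 -0.1833  0.0869] phi 0.079 zt [ 0.003  0.002 -1.   ] q [-0.42  0.61  1.73  0.    0.8  -0.5 ] F [0.3 4.  1.8] M [ 0.58  0.51 -0.09] w 25.4
q 0.5921 r 0.1302 Ftan 0.6
phi err -0.004
0.592 [0. 0. 0.] turn -0.0
0.609 [ 0.0022 -0.      0.    ] turn -0.017
0.626 [ 0.0044 -0.0001  0.    ] turn -0.034
0.643 [ 0.0066 -0.0002  0.    ] turn -0.051
0.66 [ 0.0088 -0.0003  0.    ] turn -0.068
```

```bash
python3 -m creep '[0.01,0.001,0,0,0,0,-0.008, 0.01,0.002,0,0,0,0,-0.016, 0.01,0.003,0,0,0,0,-0.024, 0.01,0.0042,-0.0001,0,0,0,-0.034, 0.01,0.0055,-0.0001,0,0,0,-0.044, 0.01,0.007,-0.0002,0,0,0,-0.056, 0.01,0.0088,-0.0003,0,0,0,-0.068, 0.01,0.0088,-0.0003,0,0,0,-0.068]'; python3 lev.py .8 5
```

```text
time: 15.7
ee_pos: [0.5867, -0.1822, 0.087]
tcp_rot: [0.997, 0.074, 0.002, -0.001]
wrist_force: [0.7, 4.3, 2.0]
width: 0.272
t 15.7 p [ 0.5867 -0.1822  0.087 ] phi 0.148 zt [ 0.004  0.002 -1.   ] q [-0.41  0.62  1.71  0.    0.81 -0.56] F [0.7 4.3 2. ] M [ 0.82  0.4  -0.11] w 25.9
q 0.6612 r 0.1302 Ftan 1.3
phi err -0.004
0.661 [ 0. -0.  0.] turn -0.0
0.696 [ 0.0045 -0.0001  0.    ] turn -0.035
0.731 [ 0.009  -0.0004  0.    ] turn -0.069
0.765 [ 0.0135 -0.0008  0.0001] turn -0.104
0.8 [ 0.018  -0.0013  0.0001] turn -0.139
```

```bash
python3 -m creep '[0.01,0.0025,0,0,0,0,-0.019, 0.01,0.005,-0.0001,0,0,0,-0.038, 0.01,0.0075,-0.0003,0,0,0,-0.058, 0.01,0.01,-0.0005,0,0,0,-0.077, 0.01,0.0125,-0.0007,0,0,0,-0.096, 0.01,0.015,-0.001,0,0,0,-0.115, 0.01,0.018,-0.0013,0,0,0,-0.139, 0.01,0.018,-0.0013,0,0,0,-0.139]'; python3 lev.py .84 3
python3 -m creep '[0.01,0.0005,0,0,0,0,-0.004, 0.01,0.001,0,0,0,0,-0.008, 0.01,0.0015,0,0,0,0,-0.012, 0.01,0.002,0,0,0,0,-0.016, 0.01,0.0025,0,0,0,0,-0.02, 0.01,0.0025,0,0,0,0,-0.02, 0.01,0.0025,0,0,0,0,-0.02, 0.01,0.0025,0,0,0,0,-0.02]'; python3 lev.py .9 5
```

```text
time: 16.5
ee_pos: [0.6044, -0.1782, 0.087]
tcp_rot: [0.99, 0.144, 0.002, -0.001]
wrist_force: [-2.2, 5.2, 3.2]
width: 0.269
t 16.5 p [ 0.6044 -0.1782  0.087 ] phi 0.289 zt [ 0.003  0.002 -1.   ] q [-0.39  0.64  1.67  0.    0.83 -0.68] F [-2.2  5.2  3.2] M [ 0.84  0.79 -0.12] w 25.6
q 0.8005 r 0.1301 Ftan -0.6
phi err -0.003
0.801 [0. 0. 0.] turn -0.0
0.82 [ 0.0026 -0.      0.    ] turn -0.02
0.84 [ 0.0051 -0.0001  0.    ] turn -0.039
time: 17.3
ee_pos: [0.6069, -0.1774, 0.087]
tcp_rot: [0.988, 0.154, 0.002, -0.001]
wrist_force: [-1.7, 3.3, 4.5]
width: 0.269
t 17.3 p [ 0.6069 -0.1774  0.087 ] phi 0.309 zt [ 0.003  0.002 -1.   ] q [-0.39  0.64  1.66  0.    0.83 -0.7 ] F [-1.7  3.3  4.5] M [ 0.81  0.76 -0.09] w 25.5
q 0.8208 r 0.13 Ftan -0.6
phi err -0.003
0.821 [ 0. -0.  0.] turn -0.0
0.841 [ 0.0026 -0.      0.    ] turn -0.02
0.86 [ 0.0051 -0.0001  0.    ] turn -0.04
0.88 [ 0.0077 -0.0003  0.    ] turn -0.059
0.9 [ 0.0103 -0.0004  0.    ] turn -0.079
```

```bash
python3 -m creep '[0.01,0.0005,0,0,0,0,-0.004, 0.01,0.001,0,0,0,0,-0.008, 0.01,0.0015,0,0,0,0,-0.012, 0.01,0.002,0,0,0,0,-0.016, 0.01,0.0025,0,0,0,0,-0.02, 0.01,0.003,0,0,0,0,-0.024, 0.01,0.003,0,0,0,0,-0.024, 0.01,0.003,0,0,0,0,-0.024]'; python3 lev.py .9 3
python3 -m creep '[0.01,0.0005,0,0,0,0,-0.004, 0.01,0.001,0,0,0,0,-0.008, 0.01,0.0015,0,0,0,0,-0.012, 0.01,0.002,0,0,0,0,-0.016, 0.01,0.0025,0,0,0,0,-0.02, 0.01,0.0025,0,0,0,0,-0.02, 0.01,0.0025,0,0,0,0,-0.02, 0.01,0.0025,0,0,0,0,-0.02]'; python3 lev.py .9 3
```

```text
time: 18.1
ee_pos: [0.6108, -0.176, 0.087]
tcp_rot: [0.986, 0.166, 0.003, -0.001]
wrist_force: [4.7, 8.3, 0.2]
width: 0.271
t 18.1 p [ 0.6108 -0.176   0.087 ] phi 0.334 zt [ 0.005  0.002 -1.   ] q [-0.39  0.65  1.65  0.01  0.84 -0.72] F [4.7 8.3 0.2] M [ 1.31 -0.04  0.18] w 25.7
q 0.853 r 0.13 Ftan 7.3
phi err -0.011
0.853 [0. 0. 0.] turn -0.0
0.877 [ 0.0031 -0.0001  0.    ] turn -0.023
0.9 [ 0.0061 -0.0002  0.    ] turn -0.047
time: 18.9
ee_pos: [0.6131, -0.1751, 0.087]
tcp_rot: [0.984, 0.176, 0.003, -0.001]
wrist_force: [-1.7, 4.7, 0.6]
width: 0.27
t 18.9 p [ 0.6131 -0.1751  0.087 ] phi 0.354 zt [ 0.005  0.002 -1.   ] q [-0.38  0.65  1.65  0.01  0.84 -0.74] F [-1.7  4.7  0.6] M [0.71 0.77 0.05] w 25.6
q 0.8714 r 0.13 Ftan 0.1
phi err -0.009
0.871 [-0.  0. -0.] turn -0.0
0.886 [ 0.0019 -0.      0.    ] turn -0.014
0.9 [ 0.0037 -0.0001  0.    ] turn -0.029
```

```bash
python3 -m creep '[0.01,0.001,0,0,0,0,-0.01, 0.01,0.002,0,0,0,0,-0.02, 0.01,0.003,0,0,0,0,-0.028, 0.01,0.0035,0,0,0,0,-0.034, 0.01,0.0035,0,0,0,0,-0.034, 0.01,0.0035,0,0,0,0,-0.034, 0.01,0.0035,0,0,0,0,-0.034, 0.01,0.0035,0,0,0,0,-0.034]'; python3 lev.py .9 2;  python3 - <<'E'
from h import *
import cv2
I=camera("wrist");cv2.imwrite("pics/w6.png",I[:,:,::-1])
I=camera("scene");cv2.imwrite("pics/s6.png",I[:,:,::-1])
o=ctrl.get_obs();R=Ro.from_quat(o["tcp_rot"]).as_matrix()
for q in (.85,.9,.95): print(q,pw(P2W([grip(q,.075,.09),grip(q,.075,.05)],POSE),o["ee_pos"],R).round(1).tolist())
E
```

```text
time: 19.7
ee_pos: [0.6165, -0.1737, 0.0869]
tcp_rot: [0.981, 0.193, 0.003, -0.001]
wrist_force: [-0.8, 4.6, 1.0]
width: 0.271
t 19.7 p [ 0.6165 -0.1737  0.0869] phi 0.388 zt [ 0.005  0.003 -1.   ] q [-0.38  0.65  1.64  0.01  0.84 -0.77] F [-0.8  4.6  1. ] M [ 0.84  0.74 -0.13] w 25.8
q 0.8997 r 0.13 Ftan 1.0
phi err -0.003
0.9 [0. 0. 0.] turn -0.0
0.9 [ 0. -0.  0.] turn -0.0
0.85 [[311.2, 215.0], [314.3, 133.3]]
0.9 [[320.0, 215.2], [319.6, 133.4]]
0.95 [[328.8, 214.9], [324.8, 133.2]]
```

View pics/w6.png

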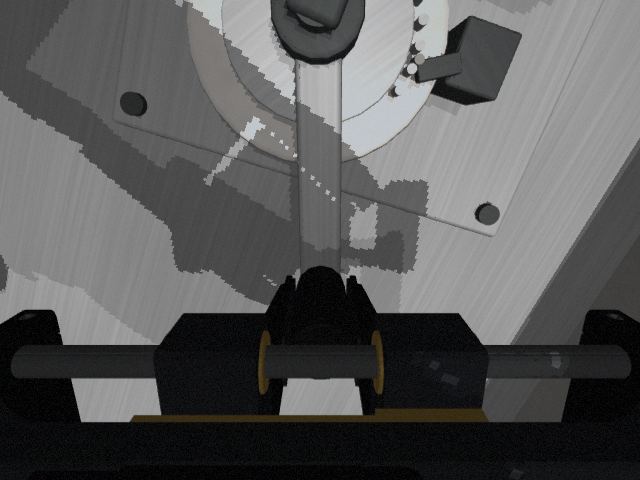

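View pics/s6.png

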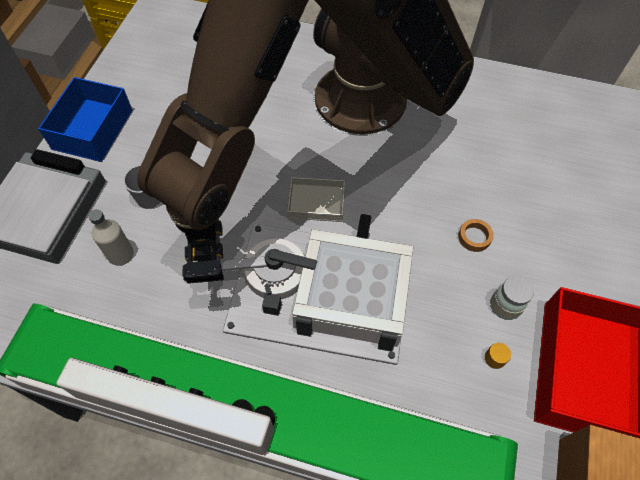

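The lid is level with the claw over its side at scene (297,259). The bystanders look unmoved. I'll zoom in on the pawl and pins to check the notch count.

```bash
python3 - <<'E'
import cv2
a=cv2.imread("pics/w6.png")[0:120,360:530];cv2.imwrite("pics/w6z.png",cv2.resize(a,None,fx=4,fy=4,interpolation=cv2.INTER_CUBIC))
E
```

```text
(no output)
```

View pics/w6z.png

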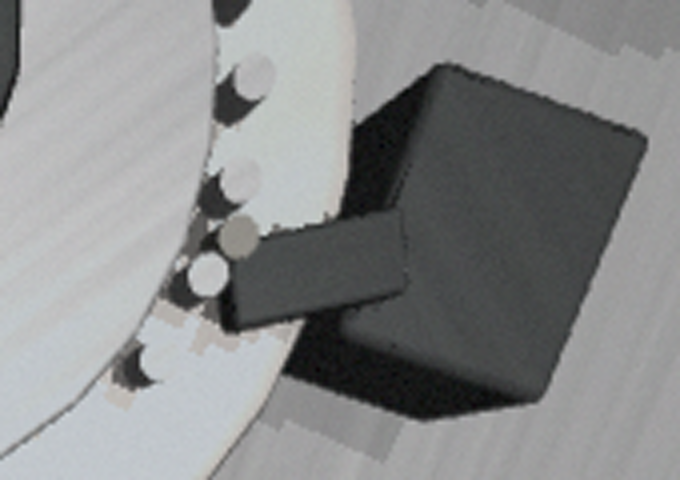

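```bash
python3 - <<'E'
from h import *
import cv2
for q in(0,.02,.05): print(q,proj("scene",P2W([lidpt(.206,-.11,.005,q),lidpt(.206,.11,.005,q),lidpt(.265,0,.007,q)],POSE)).round(1).tolist())
a=cv2.imread("pics/s6.png");b=cv2.imread("pics/scene0.png")
cv2.imwrite("pics/s6z.png",cv2.resize(a[205:275,290:430],None,fx=5,fy=5,interpolation=cv2.INTER_CUBIC))
g=lambda i:cv2.cvtColor(i,6)
for n,(u,v,h,m) in dict(tape=(456,215,40,40),jar=(490,272,45,45),weight=(482,338,35,35),bottle=(85,205,65,55),tray=(285,172,50,65)).items():
    t=g(b)[v:v+h,u:u+m] if n!="bottle" else g(b)[v:v+h,u:u+m]
    r=cv2.matchTemplate(g(a)[v-8:v+h+8,u-8:u+m+8],t,cv2.TM_CCOEFF_NORMED);_,s,_,l=cv2.minMaxLoc(r);print(n,round(s,3),l[0]-8,l[1]-8)
E
```

```text
0 [[311.0, 228.9], [413.0, 245.9], [365.7, 213.9]]
0.02 [[311.0, 228.0], [413.3, 245.1], [365.9, 212.7]]
0.05 [[311.0, 226.7], [413.7, 243.8], [366.2, 210.9]]
tape 0.998 0 0
jar 0.997 0 0
weight 0.997 0 0
bottle 0.997 0 0
tray 0.453 0 0
```

View pics/s6z.png

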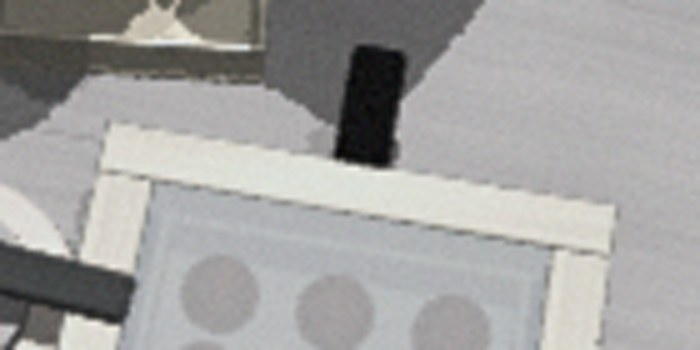

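The lid corners at scene (311.5,229.5) and (413,246), and the tab tip at (365.5,214), match the level lid. Signing off.

```bash
python3 -c "
from cell import sign_off
print(sign_off())"
```

```text
the job is handed in; nothing more can be done
None
```

The lid is down on its stop and the lever is held in the third notch, handed in at about 20 s of the 61 s allowed.

- **Lid:** I pinched the tab and lowered it slowly along its arc. It touched the stop with about 16 N at the end, and then I released it. In the last scene picture its front corners and tab tip sit within about 1 px of where a level lid would be.
- **Lever:** I gripped it at 30 N and swung it to an estimated 0.90 rad, inside the third notch's play. The force signature of a click showed at about 0.40 and 0.85. I did not catch one for the second click, but the lever passed its position. The wrist picture shows the pawl between the third and fourth pins. The push on the lever was about 1 N when I signed off.
- **Other objects:** The tape roll, jar, weight and bottle are unmoved by image matching.
- **Less certain checks:** The spare tray's match was poor (0.45), probably because the arm's shadow now lies on it, though it looks in the same place. I did not measure the cup (partly hidden) or the scoop (behind the arm). No move should have touched either one, and no unexpected forces appeared.

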